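Sort the metal offcuts by metal and shape on the jeweller's bench

TASK

Sort the five loose metal offcuts by metal: each goes into the tray whose tag plate is of the same metal (copper, brass or silver), bars in the tray's plain bay and rings in the bay with the round black pad. Set each one down gently, not dropped, so that it lies flat on the floor of its bay, and let go of it. Leave the glass beaker standing where it is.

Things in the scene. Friction and masses are not known exactly. Their poses are not given: they have to be found in the camera images.
- copper_bar: loose square-section bar offcut of copper (reddish-brown), 60 mm long, 16 x 16 mm in section, about 0.15 kg, lying flat on the bench; origin at its centre (8 mm above what it lies on), x axis along its length, z up at the start. Any of its four long faces may be down at the end.
- brass_bar: loose square-section bar offcut of brass (yellow), 60 mm long, 16 x 16 mm in section, about 0.15 kg, lying flat on the bench; origin at its centre (8 mm above what it lies on), x axis along its length, z up at the start. Any of its four long faces may be down at the end.
- silver_bar: loose square-section bar offcut of silver (pale cool grey), 60 mm long, 16 x 16 mm in section, about 0.15 kg, lying flat on the bench; origin at its centre (8 mm above what it lies on), x axis along its length, z up at the start. Any of its four long faces may be down at the end.
- copper_ring: loose ring offcut cut from copper (reddish-brown) tube, outside diameter 36 mm, inside 28 mm, 20 mm tall, about 0.07 kg, lying flat (hole upright) on the bench; origin at its centre (10 mm above what it lies on), z axis along the hole.
- brass_ring: loose ring offcut cut from brass (yellow) tube, outside diameter 36 mm, inside 28 mm, 20 mm tall, about 0.07 kg, lying flat (hole upright) on the bench; origin at its centre (10 mm above what it lies on), z axis along the hole.
- copper_tray: fixed shallow purple tray, copper tag plate 22 x 112 mm on a lip along its +x side (x +50 to +76 mm). Without lip 100 (x) by 160 (y) mm; rim 14 mm high, floor and walls 4. Origin: centre of its underside (without lip), z up. Two bays 92 (x) by 74 (y) mm, 10 deep: plain bay for bars centred at y = +39 mm; bay for rings, with a flat black disc on its floor, at y = -39 mm.
- brass_tray: fixed shallow purple tray, brass tag plate 22 x 112 mm on a lip along its +x side (x +50 to +76 mm). Without lip 100 (x) by 160 (y) mm; rim 14 mm high, floor and walls 4. Origin: centre of its underside (without lip), z up. Two bays 92 (x) by 74 (y) mm, 10 deep: plain bay for bars centred at y = +39 mm; bay for rings, with a flat black disc on its floor, at y = -39 mm.
- silver_tray: fixed shallow purple tray, silver tag plate 22 x 112 mm on a lip along its +x side (x +50 to +76 mm). Without lip 100 (x) by 160 (y) mm; rim 14 mm high, floor and walls 4. Origin: centre of its underside (without lip), z up. Two bays 92 (x) by 74 (y) mm, 10 deep: plain bay for bars centred at y = +39 mm; bay for rings, with a flat black disc on its floor, at y = -39 mm.
- beaker: small loose open beaker of green-tinted glass standing on the bench among the offcuts, 46 mm in diameter at the rim, 55 mm tall; origin at the centre of its underside. Not to be moved.
There are look-alikes about, which are no part of the job. Leave any blue or purple look-alike of the brass_ring alone.

How it is judged:
By the outcome, as a careful person would: the job done as asked, in the order asked, and still so for the second after the job is handed in, with the robot touching nothing.
It also fails if it takes over 112 s, if anything falls off the work surface, if the arm or the gripper's body presses on something with over 40 N, if the wrist force passes 120 N, or if a joint passes its speed limit or range.

ROBOT

A 6-joint arm with a two-finger parallel gripper is mounted at the origin on the work surface. World frame = base frame: x ahead of the robot, y to its left, z up, the work surface at z = 0. Lengths are in mm, angles in rad, forces in N, time in s.
With the tool pointing down it reaches from about 350 to 775 mm from the base axis. Payload 7.3 kg.
Tool frame: the origin (TCP) lies at the very end of the fingers, on their centre line; the grasp point (between the pads) lies 19 mm behind it (bot.grip_point_offset is the distance from the TCP to the grasp point, in mm); z points along the fingers, y is the line along which they close (so a half turn about z gives the same grasp; the last joint's range is limited). The gripper opens to 92 mm and grips with 3 to 60 N. Pads are 19 mm wide; open, the fingers measure 130 mm over their backs; the gripper's body (75 mm by 190 mm) begins 47 mm behind the grasp point.
Start: joints at [1.127, 0.342, 1.524, -0, 1.275, -0.146], TCP at [154.029, 501.916, 226.741] pointing down, gripper open.
Joint ranges: [-2.53, 2.53], [-0.77, 2.02], [0.04, 2.7], [-1, 4.14], [0.28, 2.66], [-3.11, 3.11]. Speed limits (rad/s): [2.57, 2.57, 3.14, 3.14, 3.14, 3.14].

INTERFACE

Orientations are given as [roll, pitch, yaw] about the fixed x, y, z axes, in that order (R = Rz(yaw) Ry(pitch) Rx(roll)).
In Python, from plant import bot gives the robot as it stands. The module is installed in compiled form; this text tells all that it offers.
- The arm moves only by the shell command python3 -m jog 'ROWS' [OPENING]. ROWS is JSON, a list of rows, each a list of 6 numbers: the shift along the tool's x, y, z in mm, then the turn, a rotation vector about the tool's x, y, z in rad. In form: [[dx, dy, dz, rx, ry, rz], ...]. A call has 1 to 12 rows; each row shifts and turns the commanded pose from where the row before left it, along the tool's axes as they then stand; what a row does not reach is not made up. A row lasts 1/10 s, in which the tool goes at most 50 mm and 8.59 degrees, less where a joint would pass 70% of its speed; a pose out of reach is approached as far as the arm can. A call with a gripper value outside its range is refused whole. OPENING is the opening in per cent of the stroke, from 0 (shut) to 100 (fully open), set as the call begins (- or left out, the last holds). The fingers move at their own pace and stop on an object; the grip force is fixed at half the most. Time passes only in rows, so rows that do not move let the fingers close. It gives the time, the measured TCP pose, the force, the opening and the grip force at its end, in the units of the state.
- bot.get_obs(): the state, without advancing time (a new reading comes with each control period).
- bot.capture(name): name is "side" or "top" or "wrist"; returns the picture (384x512x3 uint8, red, green, blue); there is no depth.
- bot.camera_model(name): a dict with "fx", "fy", "cx", "cy" (pixels), "position" and "orientation" of the camera in the world; the wrist camera has in their place "T_tool_cam" (4x4, takes a point from camera to tool coordinates, whose origin is the TCP and whose axes are the flange's). Camera axes: x right, y down, z forward; pixel columns grow to the right and rows downward; lengths in mm; the calibration is good to about 2 mm. A picture is of the moment at which its call begins: read the wrist's pose just before it. camera_model takes no time and is no camera call.
- bot.close_job(): hands the job in; it is judged then, once.
Trained networks look in the newest picture that a camera, given by its name, has taken for a name from the list of things; names that differ only in an ending like _2 or _b are one class to them, and where a whole thing is asked for, a point or a joint stands for the part that bears it (a point fixed in the world has none). Each returns a list of dicts, best first, with "p" (0 to 1); they miss things now and then, are a little off and sometimes report something else, mostly with a low value. They report only what shows in the picture. A call takes as long as a camera call. They do not tell look-alikes from the thing itself.
- bot.outline_of(target, camera): "mask" (384x512 bool, what is visible of it) and "pixel" ([column, row] in pixels, amid what is visible of it).
The state is a dict: "time": time; "joint_positions": joint angles; "dq": joint speeds; "tau": joint torques, N m; "tool_pos": TCP position; "tcp_rot": TCP orientation; "contact_force": force on the tool from outside, world axes, zero at the start; "moment": the same for the moment, N m; "grip_width": finger opening in mm; "finger_force": force on a finger pad.
Only numpy, scipy, OpenCV 4.12 (cv2) and the standard library are available. Lean on these libraries where they do the work, as an engineer would, in place of code of your own. Each camera call takes 0.05 s, during which the arm holds its last target. There are 200 camera calls.

## Working session

There is one attempt and no reset: what is moved stays moved. The work goes in short steps, Python scripts to look and compute and a shell command to move; the robot and the scene stay as the last step left them, time stands still between calls to the robot, and variables do not carry over. Pictures are saved under pics/ and viewed, at most 14 in all, crops included, and the job is handed in when it is done.

```bash
mkdir -p pics
python3 - <<'E'
from plant import bot
import cv2,numpy as np
o=bot.get_obs();print(o)
for c in ["top","side","wrist"]:
    print(c,bot.camera_model(c))
for c in ["top","side"]:
    cv2.imwrite(f"pics/{c}0.png",cv2.resize(bot.capture(c)[:,:,::-1],(800,600),interpolation=cv2.INTER_CUBIC))
E
```

```text
{'time': 0.0, 'joint_positions': array([ 1.12701030e+00,  3.42759813e-01,  1.52501385e+00, -1.78247276e-05,
        1.27542188e+00, -1.45974123e-01]), 'dq': array([-1.44943646e-04, -3.18792973e-04, -4.39212309e-04, -1.23024720e-03,
       -3.60248259e-05,  2.24963071e-04]), 'tau': array([-3.45735258e-03, -4.31248856e+01, -2.44217670e+01,  7.14094844e-02,
        5.61678526e-02, -1.46672051e-04]), 'tool_pos': array([153.84157237, 501.52086402, 226.02683287]), 'tcp_rot': array([-3.14000433e+00, -2.16287402e-04,  2.84378578e+00]), 'contact_force': array([0.32059278, 0.38298241, 0.64649832]), 'moment': array([-0.0208456 , -0.04039976,  0.00065989]), 'finger_force': 0.0, 'grip_width': 91.67478283533978}
top {'fx': 484.1593292540933, 'fy': 484.1593292540933, 'cx': 259.3622719592521, 'cy': 195.56328825349757, 'position': array([ 3.44202938e+02, -5.75685155e-01,  1.18797282e+03]), 'orientation': array([-3.01337001, -0.00393847, -1.59146187])}
side {'fx': 371.5462337899941, 'fy': 371.5462337899941, 'cx': 256.10254082610106, 'cy': 186.2111084802531, 'position': array([  49.86803462, -454.88383555,  525.68978687]), 'orientation': array([-2.21135124, -0.01994271, -0.76058055])}
wrist {'fx': 281.4102486645918, 'fy': 281.4102486645918, 'cx': 254.19428247418202, 'cy': 193.0447406858425, 'T_tool_cam': array([[ 1.44265909e-04, -9.62679773e-01, -2.70642999e-01,
         7.30131581e+01],
       [ 9.99999949e-01,  2.15666344e-04, -2.34078566e-04,
        -8.17250050e-01],
       [ 2.83711287e-04, -2.70642952e-01,  9.62679756e-01,
        -1.58496754e+02],
       [ 0.00000000e+00,  0.00000000e+00,  0.00000000e+00,
         1.00000000e+00]])}
```

View pics/top0.png

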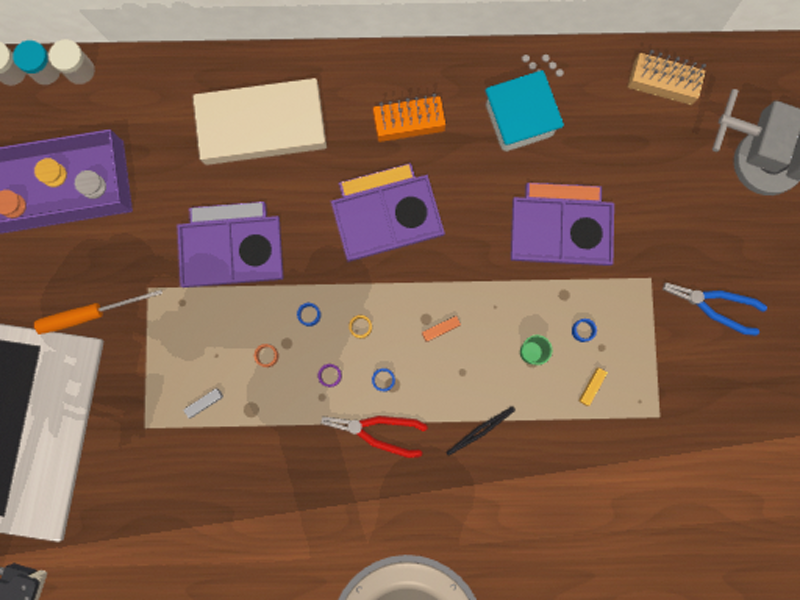

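View pics/side0.png

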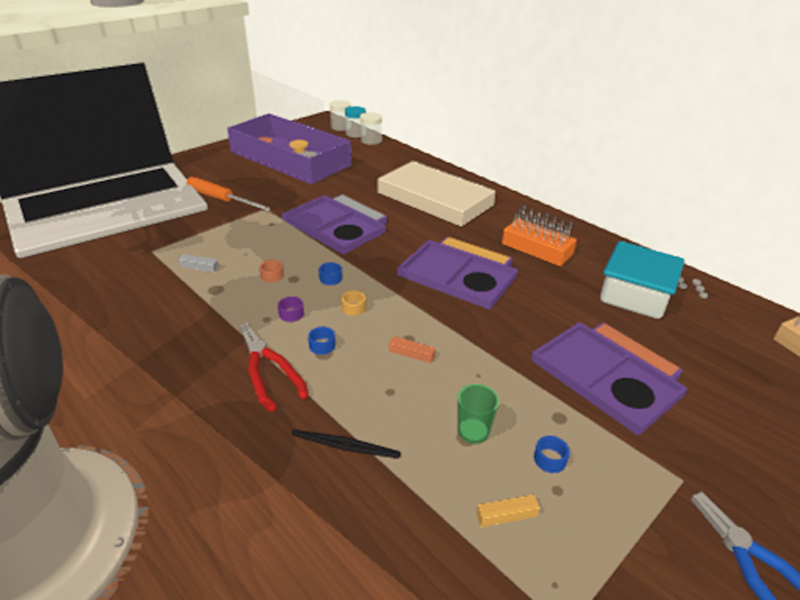

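The top view (800x600, up = +x, left = +y) shows these items:
- Silver bar (203,403), copper bar (441,328) and brass bar (594,386).
- Copper ring (266,355) and brass ring (360,327).
- Green beaker (536,350).
- Blue and purple decoy rings.
- Trays: silver (230,248), brass (388,215) and copper (563,230). Each has its ring bay, with the black pad, on the right.

The side view agrees. Next I'll work out positions from the top camera.

```bash
cat > h.py <<'E'
from plant import bot
import cv2,json,numpy as np
from scipy.spatial.transform import Rotation as R
def ray(cam,px,z):
    m=bot.camera_model(cam)
    if 'position' in m: Rm=R.from_euler('xyz',m['orientation']).as_matrix();p=np.array(m['position'])
    else:
        o=bot.get_obs();Rt=R.from_euler('xyz',o['tcp_rot']).as_matrix();T=m['T_tool_cam']
        Rm=Rt@T[:3,:3];p=o['tool_pos']+Rt@T[:3,3]
    px=np.atleast_2d(px).astype(float)
    d=np.c_[(px[:,0]-m['cx'])/m['fx'],(px[:,1]-m['cy'])/m['fy'],np.ones(len(px))]@Rm.T
    return p[:2]+d[:,:2]*((z-p[2])/d[:,2])[:,None]
def go(x,y,yaw):
    "turn about tool z, then shift in the turned tool frame (tool down)"
    o=bot.get_obs();w=o['tcp_rot'][2]
    t=(yaw-w+np.pi/2)%np.pi-np.pi/2
    if abs(o['joint_positions'][5]-t)>2.6: print('J6 limit?')
    f=w+t;d=np.array([x,y])-o['tool_pos'][:2]
    print(f"rz {t:.3f}  dx {d@[np.cos(f),np.sin(f)]:.1f} dy {d@[np.sin(f),-np.cos(f)]:.1f}  z {o['tool_pos'][2]:.1f} yaw {w:.3f} J6 {o['joint_positions'][5]:.2f} w {o['grip_width']:.1f}")
E
python3 - <<'E'
from h import *
im=bot.capture("top");W={}
for n,seed,z in [("silver_bar",(203,403),12),("copper_bar",(441,328),12),("brass_bar",(594,386),12),("copper_ring",(266,355),15),("brass_ring",(360,327),15),("silver_tray",(230,248),14),("brass_tray",(388,215),14),("copper_tray",(563,230),14),("beaker",(536,350),28)]:
    s=np.array(seed)*.64
    L=[d for d in bot.outline_of(n,"top") if d['mask'].any()]
    if not L: print(n,'none');continue
    d=min(L,key=lambda d:np.hypot(*(np.array(d['pixel'])-s)))
    v,u=np.nonzero(d['mask']);P=ray("top",np.c_[u,v],z)
    c,(a,b),th=cv2.minAreaRect(P.astype(np.float32))
    e=np.linalg.eigh(np.cov(P.T));ax=e[1][:,1]
    print(n,round(d['p'],2),len(L),'off',np.round(np.array(d['pixel'])-s),'rect',np.round(c,1),round(a),round(b),'mean',np.round(P.mean(0),1),'ang %.3f rect %.3f'%(np.arctan2(ax[1],ax[0]),np.radians(th)))
# black discs and tag plates from colour
g=im.astype(int);hsv=cv2.cvtColor(im,cv2.COLOR_RGB2HSV)
for n,s in [("silver",(255,250)),("brass",(411,212)),("copper",(586,233))]:
    q=(np.array(s)*.64).astype(int);m=(g.max(2)<60).astype(np.uint8)
    k,l,st,ce=cv2.connectedComponentsWithStats(m)
    i=l[q[1],q[0]];print(n,'disc',np.round(ray("top",ce[i],4.5),1),st[i,4])
E
```

```text
silver_bar 0.74 1 off [-1.  4.] rect [351.6 306.4] 19 61 mean [351.6 306.7] ang 2.113 rect 0.545
copper_bar 0.44 1 off [1. 5.] rect [459.1 -62.9] 15 59 mean [459.1 -63.2] ang 2.017 rect 0.443
brass_bar 0.62 1 off [-1. -1.] rect [ 363.6 -294.8] 18 61 mean [ 362.7 -295.1] ang 2.580 rect 1.029
copper_ring 0.43 1 off [-6.  1.] rect [423.  209.6] 34 29 mean [420.8 213.1] ang 1.320 rect 1.550
brass_ring 0.63 4 off [2. 4.] rect [453.3  55.2] 5 19 mean [453.   55.6] ang 2.204 rect 0.659
silver_tray 0.75 1 off [ 0. -2.] rect [601.4 268.7] 130 164 mean [598.2 267.9] ang 1.653 rect 0.063
brass_tray 0.59 1 off [ 4. -2.] rect [649.9  20.8] 132 162 mean [646.1  20.1] ang 1.833 rect 0.251
copper_tray 0.55 1 off [-2. -5.] rect [ 623.1 -260.4] 161 128 mean [ 620.  -260.2] ang 1.498 rect 1.499
beaker 0.59 1 off [ 1. -1.] rect [ 422.2 -206.3] 46 46 mean [ 421.7 -206.7] ang 2.141 rect 1.526
silver disc [[591. 230.]] 301
brass disc [[648.3 -19.5]] 298
copper disc [[ 608.4 -299. ]] 300
```

Run:
```python
from h import *
im=bot.capture("top");lab=cv2.cvtColor(im,cv2.COLOR_RGB2LAB).astype(int)
for n,s,z in [("copper_ring",(266,355),15),("brass_ring",(360,327),15),("copper_bar",(441,328),12),("brass_bar",(594,386),12),("silver_bar",(203,403),12)]:
    q=(np.array(s)*.64).astype(int);x0,y0=q-22
    p=lab[y0:y0+44,x0:x0+44];bg=np.median(p.reshape(-1,3),0)
    if 'silver' in n: m=(p[...,2]-bg[2]< -8)
    else: m=np.hypot(p[...,1]-bg[1],p[...,2]-bg[2])>14
    k,l,st,ce=cv2.connectedComponentsWithStats(m.astype(np.uint8),connectivity=8)
    i=1+np.argmax(st[1:,4]);v,u=np.nonzero(l==i)
    P=ray("top",np.c_[u+x0,v+y0],z);c,(a,b),th=cv2.minAreaRect(P.astype(np.float32))
    e=np.linalg.eigh(np.cov(P.T))[1][:,1]
    print(n,len(u),'rect',np.round(c,1),round(a),round(b),'mean',np.round(P.mean(0),1),'ang %.3f'%np.arctan2(e[1],e[0]),'col',im[v+y0,u+x0].mean(0).round())
go(351,306,2.113)
```

```text
copper_ring 82 rect [422.8 210.3] 36 33 mean [422.9 210.8] ang 0.891 col [175. 105.  69.]
brass_ring 82 rect [463.8  63.8] 34 34 mean [464.9  63.1] ang -2.465 col [200. 152.  70.]
copper_bar 166 rect [459.6 -62.6] 16 59 mean [459.2 -62.7] ang 2.003 col [215. 126.  80.]
brass_bar 189 rect [ 364.2 -295.9] 18 62 mean [ 364.1 -295.8] ang 2.588 col [216. 167.  68.]
silver_bar 196 rect [351.6 307.1] 18 62 mean [351.6 307.2] ang 2.128 col [166. 162. 160.]
rz -0.731  dx -269.5 dy 67.6  z 226.7 yaw 2.844 J6 -0.15 w 91.8
```

```bash
sed -i 's/{t:.3f}  dx/{-t:.3f}  dx/' h.py
python3 -m jog '[[0,0,0,0,0,0.122],[0,0,0,0,0,0.122],[0,0,0,0,0,0.122],[0,0,0,0,0,0.122],[0,0,0,0,0,0.122],[0,0,0,0,0,0.122],[-45,11,0,0,0,0],[-45,11,0,0,0,0],[-45,11,0,0,0,0],[-45,11,0,0,0,0],[-45,11,0,0,0,0],[-45,11,0,0,0,0]]' 50
python3 -m jog '[[0,0,40,0,0,0],[0,0,40,0,0,0],[0,0,40,0,0,0],[0,0,0,0,0,0],[0,0,0,0,0,0]]' 50
python3 - <<'E'
from h import *
go(351.6,307.2,2.12)
im=bot.capture("wrist");cv2.imwrite("pics/w1.png",im[:,:,::-1])
for d in bot.outline_of("silver_bar","wrist"): 
    v,u=np.nonzero(d['mask']);P=ray("wrist",np.c_[u,v],12);e=np.linalg.eigh(np.cov(P.T))[1][:,1]
    print(d['p'],d['pixel'],cv2.minAreaRect(P.astype(np.float32)),P.mean(0),np.arctan2(e[1],e[0]))
E
```

```text
time: 1.85
tool_pos: [350.7, 303.0, 227.0]
tcp_rot: [3.141, -0.0, 2.112]
contact_force: [1.0, 1.3, 0.2]
grip_width: 45.8
finger_force: 0.0
time: 2.35
tool_pos: [349.8, 304.6, 107.3]
tcp_rot: [-3.141, -0.0, 2.112]
contact_force: [0.4, 1.6, 1.0]
grip_width: 45.9
finger_force: 0.0
rz -0.008  dx 1.2 dy 2.9  z 107.3 yaw 2.112 J6 0.01 w 45.9
0.68 [257.9, 190.6] ((353.8700866699219, 307.4110107421875), (17.885847091674805, 63.388099670410156), 32.572914123535156) [352.91182685 307.91025324] 2.1287756359486387
```

View pics/w1.png

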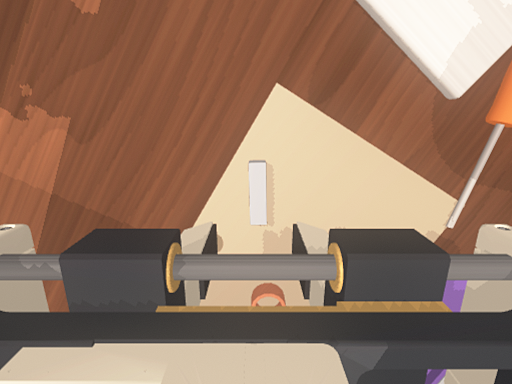

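The wrist picture shows the silver bar at (258,190), lined up between the fingers, with the copper ring behind at (268,295). The top-view position holds within 2 mm, so I'm grasping.

```bash
python3 -m jog '[[1.5,3,30,0,0,-0.012],[0,0,30,0,0,0],[0,0,25,0,0,0],[0,0,12,0,0,0],[0,0,6,0,0,0],[0,0,0,0,0,0],[0,0,0,0,0,0]]' 50
python3 -m jog '[[0,0,0,0,0,0],[0,0,0,0,0,0],[0,0,0,0,0,0],[0,0,0,0,0,0],[0,0,0,0,0,0],[0,0,0,0,0,0]]' 0
python3 -m jog '[[0,0,-15,0,0,0],[0,0,-30,0,0,0],[0,0,-40,0,0,0],[0,0,0,0,0,0]]' 0
python3 -c "
from h import *
go(585.5,307.8,0.07)"
```

```text
time: 3.15
tool_pos: [352.4, 308.0, 5.0]
tcp_rot: [3.139, -0.0, 2.124]
contact_force: [-0.5, 0.3, 0.2]
grip_width: 46.0
finger_force: 0.0
time: 3.75
tool_pos: [351.5, 307.4, 3.9]
tcp_rot: [3.141, -0.0, 2.124]
contact_force: [0.9, 0.0, 1.8]
grip_width: 16.0
finger_force: 30.0
time: 4.15
tool_pos: [353.8, 308.8, 92.6]
tcp_rot: [3.133, -0.0, 2.124]
contact_force: [-0.4, 0.5, -1.4]
grip_width: 15.8
finger_force: 30.0
rz -1.088  dx -231.1 dy -17.2  z 92.6 yaw 2.124 J6 0.00 w 15.8
```

```bash
python3 -m jog '[[0,0,0,0,0,-0.136],[0,0,0,0,0,-0.136],[0,0,0,0,0,-0.136],[0,0,0,0,0,-0.136],[0,0,0,0,0,-0.136],[0,0,0,0,0,-0.136],[0,0,0,0,0,-0.136],[0,0,0,0,0,-0.136]]' 0
python3 -m jog '[[-33,-2.5,0,0,0,0],[-33,-2.5,0,0,0,0],[-33,-2.5,0,0,0,0],[-33,-2.5,0,0,0,0],[-33,-2.5,0,0,0,0],[-33,-2.5,0,0,0,0],[-33,-2.5,0,0,0,0],[0,0,0,0,0,0],[0,0,0,0,0,0],[0,0,0,0,0,0]]' 0
python3 - <<'E'
from h import *
go(585.5,307.8,0.07)
im=bot.capture("wrist");cv2.imwrite("pics/w2.png",im[:,:,::-1])
im=bot.capture("side");cv2.imwrite("pics/s2.png",im[:,:,::-1])
E
```

```text
time: 4.95
tool_pos: [350.9, 306.9, 87.6]
tcp_rot: [-3.141, -0.002, -3.066]
contact_force: [-0.3, -0.9, -1.3]
grip_width: 15.7
finger_force: 30.0
time: 5.95
tool_pos: [581.6, 306.0, 87.6]
tcp_rot: [-3.141, -0.003, -3.071]
contact_force: [-0.9, -0.5, -1.2]
grip_width: 15.9
finger_force: 30.0
rz 0.001  dx -4.0 dy 1.6  z 87.6 yaw -3.071 J6 -1.27 w 15.9
```

View pics/w2.png

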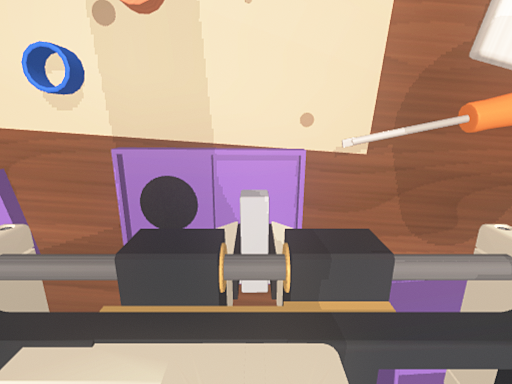

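The wrist picture shows the bar held at (255,240) above the plain bay of the silver tray. The bay's divider meets the near wall at about (214,152) and the outer corner is at (305,150). I'll check these against the computed bay and lower the bar.

```bash
python3 - <<'E'
from h import *
P=ray("wrist",[[214,152],[304,150],[113,150]],14);print(P)
o=np.array([591,230.])-39*np.array([.07,-.998])
for yy in (0,80,-80): print(o+np.array([-50,-50*.07])+yy*np.array([-.07,.998]))
E
python3 -m jog '[[-4,1.5,20,0,0,0],[0,0,25,0,0,0],[0,0,15,0,0,0],[0,0,8,0,0,0],[0,0,5,0,0,0],[0,0,3,0,0,0],[0,0,0,0,0,0],[0,0,0,0,0,0]]' 0
```

```text
[[541.30087055 269.28362542]
 [534.37448616 343.26308222]
 [545.58195449 186.12960704]]
[538.27  265.422]
[532.67  345.262]
[543.87  185.582]
time: 6.85
tool_pos: [587.5, 308.0, 13.5]
tcp_rot: [3.141, 0.001, -3.071]
contact_force: [0.7, -0.6, -2.3]
grip_width: 15.8
finger_force: 30.0
```

```bash
python3 -m jog '[[0,0,2,0,0,0],[0,0,1.5,0,0,0],[0,0,1,0,0,0],[0,0,0.7,0,0,0],[0,0,0,0,0,0],[0,0,0,0,0,0]]' 0
python3 -m jog '[[0,0,0,0,0,0],[0,0,0,0,0,0],[0,0,0,0,0,0],[0,0,0,0,0,0]]' 27
python3 -m jog '[[0,0,-8,0,0,0],[0,0,-20,0,0,0],[0,0,-40,0,0,0],[0,0,-40,0,0,0],[0,0,0,0,0,0]]' 27
python3 - <<'E'
from h import *
go(422.8,210.5,0.07)
im=bot.capture("wrist");cv2.imwrite("pics/w3.png",im[:,:,::-1])
E
```

```text
time: 7.45
tool_pos: [587.0, 307.8, 7.9]
tcp_rot: [3.142, 0.0, -3.071]
contact_force: [-2.4, -1.2, 3.9]
grip_width: 15.7
finger_force: 30.0
time: 7.85
tool_pos: [587.0, 307.9, 7.4]
tcp_rot: [3.142, 0.0, -3.071]
contact_force: [0.0, -0.3, -0.1]
grip_width: 25.1
finger_force: 0.0
time: 8.35
tool_pos: [590.4, 309.2, 123.0]
tcp_rot: [3.138, 0.012, -3.071]
contact_force: [0.8, -0.5, 1.2]
grip_width: 24.8
finger_force: 0.0
rz 0.000  dx 174.1 dy -86.7  z 123.0 yaw -3.071 J6 -1.27 w 24.8
```

View pics/w3.png

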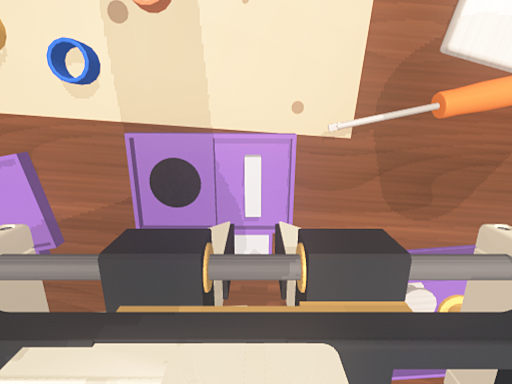

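The silver bar lies flat in its plain bay, at (253,187). Next is the copper ring.

```bash
python3 -m jog '[[0,0,0,0,0,0.143],[0,0,0,0,0,0.143],[0,0,0,0,0,0.143],[0,0,0,0,0,0.143],[0,0,0,0,0,0.143],[0,0,0,0,0,0.143],[0,0,0,0,0,0.143],[0,0,0,0,0,0.143],[0,0,0,0,0,0.143],[0,0,0,0,0,0.143],[0,0,0,0,0,0.143],[0,0,0,0,0,0.143]]' 60
python3 -c "
from h import *
go(422.8,210.5,1.499)"
```

```text
time: 9.6
tool_pos: [586.3, 307.5, 114.3]
tcp_rot: [-3.14, 0.001, 1.49]
contact_force: [0.2, 0.2, 0.9]
grip_width: 55.1
finger_force: 0.0
rz -0.009  dx -108.5 dy -156.1  z 114.3 yaw 1.490 J6 0.45 w 55.1
```

```bash
python3 -m jog '[[-27,-39,0,0,0,-0.009],[-27,-39,0,0,0,0],[-27,-39,0,0,0,0],[-27,-39,0,0,0,0],[0,0,20,0,0,0],[0,0,25,0,0,0],[0,0,20,0,0,0],[0,0,10,0,0,0],[0,0,0,0,0,0],[0,0,0,0,0,0]]' 60
python3 - <<'E'
from h import *
go(422.8,210.5,1.499)
E
```

```text
time: 10.6
tool_pos: [424.1, 210.8, 40.7]
tcp_rot: [-3.141, -0.0, 1.505]
contact_force: [-0.4, -0.7, 0.0]
grip_width: 54.9
finger_force: 0.0
rz 0.006  dx -0.4 dy -1.3  z 40.7 yaw 1.505 J6 0.37 w 54.9
```

```bash
python3 -m jog '[[0,-1.3,15,0,0,0.006],[0,0,12,0,0,0],[0,0,6,0,0,0],[0,0,3,0,0,0],[0,0,0,0,0,0]]' 60
python3 -m jog '[[0,0,0,0,0,0],[0,0,0,0,0,0],[0,0,0,0,0,0],[0,0,0,0,0,0],[0,0,0,0,0,0]]' 0
python3 -m jog '[[0,0,-15,0,0,0],[0,0,-30,0,0,0],[0,0,-40,0,0,0],[0,0,-20,0,0,0],[0,0,0,0,0,0]]' 0
python3 -c "
from h import *
go(608.4,-299,1.499)"
```

```text
time: 11.1
tool_pos: [423.0, 210.9, 4.8]
tcp_rot: [3.141, -0.0, 1.499]
contact_force: [0.1, 0.2, 0.1]
grip_width: 54.9
finger_force: 0.0
time: 11.6
tool_pos: [422.9, 210.9, 4.8]
tcp_rot: [3.141, -0.0, 1.499]
contact_force: [0.0, -0.2, 3.7]
grip_width: 34.0
finger_force: 30.0
time: 12.1
tool_pos: [424.4, 211.4, 112.1]
tcp_rot: [3.136, -0.002, 1.499]
contact_force: [-0.2, 0.1, -1.3]
grip_width: 34.4
finger_force: 30.0
rz -0.000  dx -495.9 dy 220.2  z 112.1 yaw 1.499 J6 0.37 w 34.4
```

```bash
python3 -m jog '[[-41,18.3,0,0,0,0],[-41,18.3,0,0,0,0],[-41,18.3,0,0,0,0],[-41,18.3,0,0,0,0],[-41,18.3,0,0,0,0],[-41,18.3,0,0,0,0],[-41,18.3,0,0,0,0],[-41,18.3,0,0,0,0],[-41,18.3,0,0,0,0],[-41,18.3,0,0,0,0],[-41,18.3,0,0,0,0],[-41,18.3,0,0,0,0]]' 0
python3 -m jog '[[0,0,20,0,0,0],[0,0,20,0,0,0],[0,0,15,0,0,0],[0,0,0,0,0,0],[0,0,0,0,0,0]]' 0
python3 - <<'E'
from h import *
go(608.4,-299,1.499)
a=bot.capture("wrist");b=bot.capture("side")
cv2.imwrite("pics/w4.png",np.hstack([a[150:,100:412],cv2.resize(b[180:330,330:],None,fx=2,fy=2)[:234]])[:,:,::-1])
E
```

```text
time: 13.3
tool_pos: [605.9, -297.1, 107.2]
tcp_rot: [-3.139, -0.002, 1.499]
contact_force: [0.4, 0.1, -0.6]
grip_width: 33.9
finger_force: 30.0
time: 13.8
tool_pos: [606.2, -295.3, 54.0]
tcp_rot: [-3.141, -0.001, 1.499]
contact_force: [0.0, 0.3, -0.1]
grip_width: 34.3
finger_force: 30.0
rz 0.000  dx -3.5 dy 2.4  z 54.0 yaw 1.499 J6 -0.50 w 34.3
```

View pics/w4.png

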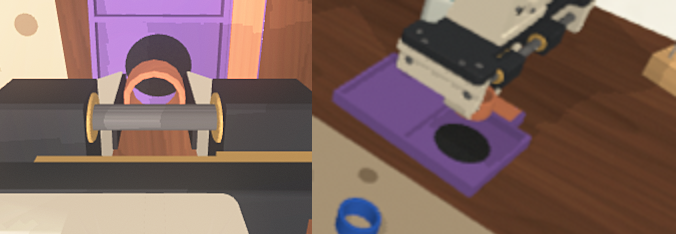

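Run:
```python
from h import *
im=bot.capture("wrist");lab=cv2.cvtColor(im,cv2.COLOR_RGB2LAB).astype(int)
o=bot.get_obs();f=o['tcp_rot'][2];A=np.array([[np.cos(f),np.sin(f)],[np.sin(f),-np.cos(f)]])
for px in ([256,208],[256,212],[256,216]):
    print(px,A@(ray("wrist",px,69)[0]-o['tool_pos'][:2]))
c=im[200:235,250:262].mean(1).astype(int)
for i,x in enumerate(c): print(200+i,x,end=' ; ')
```

```text
[256, 208] [22.82548875  0.68231604]
[256, 212] [20.51895891  0.68667968]
[256, 216] [18.19344868  0.69107923]
200 [78 66 75] ; 201 [78 66 75] ; 202 [79 65 74] ; 203 [78 65 74] ; 204 [77 64 73] ; 205 [78 64 73] ; 206 [77 64 72] ; 207 [77 65 73] ; 208 [72 63 72] ; 209 [101  75  76] ; 210 [169 105  89] ; 211 [199 121  96] ; 212 [197 119  96] ; 213 [197 120  96] ; 214 [198 120  97] ; 215 [200 122  97] ; 216 [202 123  98] ; 217 [199 121  96] ; 218 [197 119  95] ; 219 [196 118  94] ; 220 [200 120  95] ; 221 [227 140 108] ; 222 [249 168 127] ; 223 [251 173 130] ; 224 [250 171 128] ; 225 [252 173 129] ; 226 [252 170 127] ; 227 [210 129 102] ; 228 [85 68 68] ; 229 [71 62 66] ; 230 [78 65 67] ; 231 [78 65 67] ; 232 [79 66 67] ; 233 [79 66 67] ; 234 [79 66 67] ;
```

The ring is held upright and centred between the pads, with the black pad and bay just below it. I'm lowering it now.

```bash
python3 -m jog '[[-3.5,2.4,15,0,0,0],[0,0,15,0,0,0],[0,0,8,0,0,0],[0,0,3,0,0,0],[0,0,2,0,0,0],[0,0,1,0,0,0],[0,0,0,0,0,0],[0,0,0,0,0,0]]' 0
```

```text
time: 14.75
tool_pos: [608.7, -299.5, 11.0]
tcp_rot: [3.141, 0.0, 1.499]
contact_force: [-0.5, 0.2, -0.6]
grip_width: 34.3
finger_force: 30.0
```

```bash
python3 -m jog '[[0,0,1,0,0,0],[0,0,0.8,0,0,0],[0,0,0.5,0,0,0],[0,0,0,0,0,0],[0,0,0,0,0,0]]' 0
python3 -m jog '[[0,0,0,0,0,0],[0,0,0,0,0,0],[0,0,0,0,0,0],[0,0,0,0,0,0]]' 48
python3 -m jog '[[0,0,-8,0,0,0],[0,0,-20,0,0,0],[0,0,-40,0,0,0],[0,0,-35,0,0,0],[0,0,0,0,0,0]]' 48
python3 - <<'E'
from h import *
go(364.2,-295.9,2.588)
im=bot.capture("wrist");cv2.imwrite("pics/w5.png",im[:,:,::-1])
E
```

```text
time: 15.25
tool_pos: [608.6, -299.5, 8.9]
tcp_rot: [3.141, 0.0, 1.499]
contact_force: [-1.9, 0.8, 4.3]
grip_width: 34.1
finger_force: 30.0
time: 15.65
tool_pos: [608.4, -299.3, 7.9]
tcp_rot: [-3.141, -0.0, 1.499]
contact_force: [-0.6, 0.4, -0.0]
grip_width: 43.8
finger_force: 0.0
time: 16.15
tool_pos: [611.3, -301.1, 118.2]
tcp_rot: [3.131, 0.005, 1.499]
contact_force: [-0.4, -0.8, 0.2]
grip_width: 44.5
finger_force: 0.0
rz -1.089  dx 213.0 dy -125.5  z 118.2 yaw 1.499 J6 -0.50 w 44.5
```

View pics/w5.png

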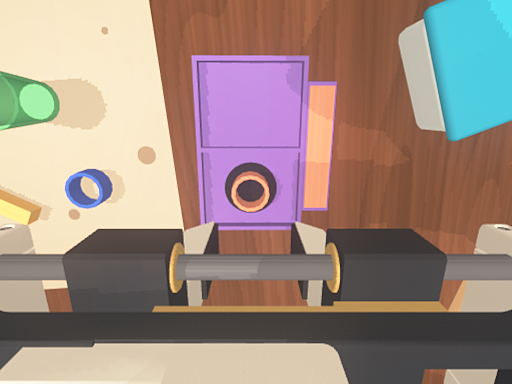

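The copper ring sits flat on the black pad, at (250,188). Next is the brass bar.

```bash
python3 -m jog '[[0,0,0,0,0,-0.136],[0,0,0,0,0,-0.136],[0,0,0,0,0,-0.136],[0,0,0,0,0,-0.136],[0,0,0,0,0,-0.136],[0,0,0,0,0,-0.136],[0,0,0,0,0,-0.136],[0,0,0,0,0,-0.136]]' 48
python3 -m jog '[[35,-21,0,0,0,0],[35,-21,0,0,0,0],[35,-21,0,0,0,0],[35,-21,0,0,0,0],[35,-21,0,0,0,0],[35,-21,0,0,0,0],[0,0,35,0,0,0],[0,0,25,0,0,0],[0,0,10,0,0,0],[0,0,0,0,0,0],[0,0,0,0,0,0]]' 48
python3 -c "
from h import *
go(364.2,-295.9,2.588)"
```

```text
time: 17.0
tool_pos: [607.7, -298.9, 109.7]
tcp_rot: [3.141, -0.003, 2.592]
contact_force: [-0.5, 0.4, 0.5]
grip_width: 44.3
finger_force: 0.0
time: 18.1
tool_pos: [364.0, -296.0, 41.4]
tcp_rot: [3.142, 0.0, 2.587]
contact_force: [0.1, -0.8, 1.0]
grip_width: 43.9
finger_force: 0.0
rz -0.001  dx -0.2 dy 0.2  z 41.4 yaw 2.587 J6 -1.86 w 43.9
```

```bash
python3 -m jog '[[0,0,16,0,0,0],[0,0,12,0,0,0],[0,0,6,0,0,0],[0,0,3.5,0,0,0],[0,0,0,0,0,0],[0,0,0,0,0,0]]' 48
python3 -m jog '[[0,0,0,0,0,0],[0,0,0,0,0,0],[0,0,0,0,0,0],[0,0,0,0,0,0],[0,0,0,0,0,0]]' 0
python3 -m jog '[[0,0,-15,0,0,0],[0,0,-30,0,0,0],[0,0,-40,0,0,0],[0,0,-25,0,0,0],[0,0,0,0,0,0]]' 0
python3 -c "
from h import *
go(628.6,56,0.255)"
```

```text
time: 18.7
tool_pos: [363.9, -296.1, 4.2]
tcp_rot: [-3.141, 0.001, 2.587]
contact_force: [-0.1, -0.3, 0.1]
grip_width: 43.9
finger_force: 0.0
time: 19.2
tool_pos: [363.6, -295.9, 3.8]
tcp_rot: [3.142, 0.0, 2.587]
contact_force: [-0.2, 0.3, 2.2]
grip_width: 15.7
finger_force: 30.0
time: 19.7
tool_pos: [365.0, -297.4, 116.7]
tcp_rot: [-3.14, 0.006, 2.587]
contact_force: [0.4, 0.3, -1.9]
grip_width: 15.8
finger_force: 30.0
J6 limit?
rz -0.810  dx -344.2 dy 275.5  z 116.7 yaw 2.587 J6 -1.86 w 15.8
```

```bash
python3 -m jog '[[0,0,0,0,0,-0.135],[0,0,0,0,0,-0.135],[0,0,0,0,0,-0.135],[0,0,0,0,0,-0.135],[0,0,0,0,0,-0.135],[0,0,0,0,0,-0.135]]' 0
python3 -m jog '[[-31,25,0,0,0,0],[-31,25,0,0,0,0],[-31,25,0,0,0,0],[-31,25,0,0,0,0],[-31,25,0,0,0,0],[-31,25,0,0,0,0],[-31,25,0,0,0,0],[-31,25,0,0,0,0],[-31,25,0,0,0,0],[-31,25,0,0,0,0],[-31,25,0,0,0,0],[0,0,0,0,0,0]]' 0
python3 -m jog '[[0,0,20,0,0,0],[0,0,20,0,0,0],[0,0,15,0,0,0],[0,0,0,0,0,0],[0,0,0,0,0,0]]' 0
python3 -c "
from h import *
go(628.6,56,0.255)"
```

```text
time: 20.3
tool_pos: [363.0, -295.2, 112.2]
tcp_rot: [3.139, -0.001, -2.881]
contact_force: [-0.3, -0.3, -1.2]
grip_width: 15.3
finger_force: 30.0
time: 21.5
tool_pos: [625.4, 60.4, 111.5]
tcp_rot: [3.14, -0.0, -2.882]
contact_force: [0.0, -1.1, -1.6]
grip_width: 15.4
finger_force: 30.0
time: 22.0
tool_pos: [623.5, 55.9, 57.9]
tcp_rot: [3.141, -0.002, -2.887]
contact_force: [-0.3, -0.7, -1.0]
grip_width: 15.2
finger_force: 30.0
rz -0.000  dx -5.0 dy -1.2  z 57.9 yaw -2.887 J6 -1.86 w 15.2
```

```bash
python3 -m jog '[[-5,-1.2,18,0,0,0],[0,0,15,0,0,0],[0,0,8,0,0,0],[0,0,3,0,0,0],[0,0,2,0,0,0],[0,0,0,0,0,0],[0,0,0,0,0,0]]' 0
python3 -c "
from h import *
go(628.6,56,0.255);im=bot.capture('wrist');cv2.imwrite('pics/w6.png',im[:,:,::-1])"
```

```text
time: 22.7
tool_pos: [629.6, 56.4, 13.3]
tcp_rot: [-3.141, 0.001, -2.886]
contact_force: [-0.2, -1.1, -1.0]
grip_width: 15.8
finger_force: 30.0
rz 0.000  dx 1.1 dy -0.1  z 13.3 yaw -2.886 J6 -1.86 w 15.8
```

View pics/w6.png

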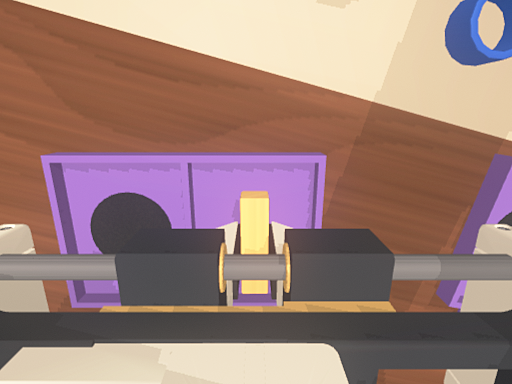

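The brass bar is inside the plain bay at (255,240), parallel to the bay walls and centred between them. I'll set it down and release it.

```bash
python3 -m jog '[[0,0,2,0,0,0],[0,0,1.5,0,0,0],[0,0,1,0,0,0],[0,0,0.7,0,0,0],[0,0,0,0,0,0],[0,0,0,0,0,0]]' 0
python3 -m jog '[[0,0,0,0,0,0],[0,0,0,0,0,0],[0,0,0,0,0,0],[0,0,0,0,0,0]]' 27
python3 -m jog '[[0,0,-8,0,0,0],[0,0,-20,0,0,0],[0,0,-40,0,0,0],[0,0,-35,0,0,0],[0,0,0,0,0,0]]' 27
python3 -c "
from h import *
go(459.5,-62.7,2.01)"
```

```text
time: 23.35
tool_pos: [629.2, 56.4, 7.8]
tcp_rot: [3.141, -0.0, -2.886]
contact_force: [-2.5, -0.2, 3.4]
grip_width: 16.0
finger_force: 30.0
time: 23.75
tool_pos: [629.3, 56.4, 7.4]
tcp_rot: [3.141, 0.0, -2.886]
contact_force: [-0.4, 0.5, -0.5]
grip_width: 24.6
finger_force: 0.0
time: 24.25
tool_pos: [632.6, 56.4, 116.9]
tcp_rot: [-3.139, 0.011, -2.886]
contact_force: [0.5, 0.2, 1.0]
grip_width: 25.1
finger_force: 0.0
rz 1.387  dx -34.2 dy -207.3  z 116.9 yaw -2.886 J6 -1.86 w 25.1
```

```bash
python3 -m jog '[[0,0,0,0,0,0.139],[0,0,0,0,0,0.139],[0,0,0,0,0,0.139],[0,0,0,0,0,0.139],[0,0,0,0,0,0.139],[0,0,0,0,0,0.139],[0,0,0,0,0,0.139],[0,0,0,0,0,0.139],[0,0,0,0,0,0.139],[0,0,0,0,0,0.139]]' 48
python3 -m jog '[[-6,-41,0,0,0,0],[-6,-41,0,0,0,0],[-6,-41,0,0,0,0],[-6,-41,0,0,0,0],[-6,-41,0,0,0,0],[0,0,30,0,0,0],[0,0,25,0,0,0],[0,0,12,0,0,0],[0,0,0,0,0,0],[0,0,0,0,0,0]]' 48
python3 -c "
from h import *
go(459.5,-62.7,2.01)"
```

```text
time: 25.25
tool_pos: [629.0, 56.4, 110.2]
tcp_rot: [-3.141, -0.0, 2.001]
contact_force: [-0.4, 0.1, -0.2]
grip_width: 44.1
finger_force: 0.0
time: 26.25
tool_pos: [456.2, -57.4, 43.7]
tcp_rot: [3.142, -0.0, 2.007]
contact_force: [0.9, 0.7, 0.3]
grip_width: 44.2
finger_force: 0.0
rz -0.003  dx -6.2 dy 0.7  z 43.7 yaw 2.007 J6 -0.73 w 44.2
```

```bash
python3 -m jog '[[-6,0.7,16,0,0,0],[0,0,14,0,0,0],[0,0,6,0,0,0],[0,0,3.5,0,0,0],[0,0,0,0,0,0],[0,0,0,0,0,0]]' 48
python3 -m jog '[[0,0,0,0,0,0],[0,0,0,0,0,0],[0,0,0,0,0,0],[0,0,0,0,0,0],[0,0,0,0,0,0]]' 0
python3 -m jog '[[0,0,-15,0,0,0],[0,0,-30,0,0,0],[0,0,-40,0,0,0],[0,0,-25,0,0,0],[0,0,0,0,0,0]]' 0
python3 -c "
from h import *
go(614,-221.2,-0.072)"
```

```text
time: 26.85
tool_pos: [459.7, -62.5, 4.6]
tcp_rot: [3.141, 0.001, 2.007]
contact_force: [0.8, 0.4, 0.1]
grip_width: 44.1
finger_force: 0.0
time: 27.35
tool_pos: [459.4, -62.5, 4.1]
tcp_rot: [3.141, 0.0, 2.007]
contact_force: [-0.2, 0.1, 1.5]
grip_width: 15.6
finger_force: 30.0
time: 27.85
tool_pos: [461.2, -63.0, 117.0]
tcp_rot: [3.137, 0.004, 2.007]
contact_force: [0.5, 0.0, -1.9]
grip_width: 15.6
finger_force: 30.0
rz -1.063  dx -163.8 dy -146.8  z 117.0 yaw 2.007 J6 -0.74 w 15.6
```

```bash
python3 -m jog '[[0,0,0,0,0,-0.133],[0,0,0,0,0,-0.133],[0,0,0,0,0,-0.133],[0,0,0,0,0,-0.133],[0,0,0,0,0,-0.133],[0,0,0,0,0,-0.133],[0,0,0,0,0,-0.133],[0,0,0,0,0,-0.133]]' 0
python3 -m jog '[[-27,-24.5,0,0,0,0],[-27,-24.5,0,0,0,0],[-27,-24.5,0,0,0,0],[-27,-24.5,0,0,0,0],[-27,-24.5,0,0,0,0],[-27,-24.5,0,0,0,0],[0,0,20,0,0,0],[0,0,20,0,0,0],[0,0,15,0,0,0],[0,0,0,0,0,0],[0,0,0,0,0,0]]' 0
python3 -c "
from h import *
go(614,-221.2,-0.072)"
```

```text
time: 28.65
tool_pos: [458.4, -62.2, 112.5]
tcp_rot: [3.141, -0.003, 3.076]
contact_force: [0.2, -0.5, -1.8]
grip_width: 15.5
finger_force: 30.0
time: 29.75
tool_pos: [610.3, -220.3, 58.5]
tcp_rot: [3.141, -0.001, 3.071]
contact_force: [-0.2, 0.0, -1.0]
grip_width: 15.7
finger_force: 30.0
rz 0.001  dx -3.8 dy -0.6  z 58.5 yaw 3.071 J6 -1.96 w 15.7
```

```bash
python3 -m jog '[[-4,-0.6,18,0,0,0],[0,0,15,0,0,0],[0,0,8,0,0,0],[0,0,3,0,0,0],[0,0,2,0,0,0],[0,0,0,0,0,0],[0,0,0,0,0,0]]' 0
python3 -c "
from h import *
go(614,-221.2,-0.072);im=bot.capture('wrist');cv2.imwrite('pics/w7.png',im[:,:,::-1])"
```

```text
time: 30.45
tool_pos: [614.8, -221.6, 13.5]
tcp_rot: [-3.141, 0.001, 3.071]
contact_force: [-0.4, 0.0, -0.6]
grip_width: 15.6
finger_force: 30.0
rz 0.001  dx 0.8 dy 0.4  z 13.5 yaw 3.071 J6 -1.96 w 15.6
```

View pics/w7.png

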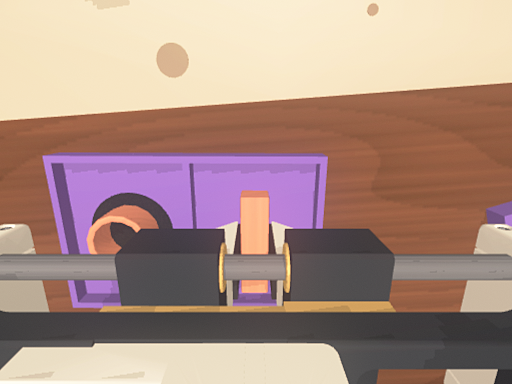

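The copper bar is inside the plain bay at (255,240), clear of the walls, and the copper ring is undisturbed beside it. I'll set it down and release it, then go for the brass ring.

```bash
python3 -m jog '[[0,0,2,0,0,0],[0,0,1.5,0,0,0],[0,0,1,0,0,0],[0,0,0.6,0,0,0],[0,0,0,0,0,0],[0,0,0,0,0,0]]' 0
python3 -m jog '[[0,0,0,0,0,0],[0,0,0,0,0,0],[0,0,0,0,0,0],[0,0,0,0,0,0]]' 27
python3 -m jog '[[0,0,-8,0,0,0],[0,0,-20,0,0,0],[0,0,-40,0,0,0],[0,0,-35,0,0,0],[0,0,0,0,0,0]]' 27
python3 -m jog '[[0,0,0,0,0,0.138],[0,0,0,0,0,0.138],[0,0,0,0,0,0.138],[0,0,0,0,0,0.138],[0,0,0,0,0,0.138],[0,0,0,0,0,0.138],[0,0,0,0,0,0.138],[0,0,0,0,0,0.138],[0,0,0,0,0,0.141],[0,0,0,0,0,0]]' 58
python3 -c "
from h import *
go(464.2,63.6,1.826)"
```

```text
time: 31.1
tool_pos: [614.4, -221.5, 8.2]
tcp_rot: [3.142, -0.0, 3.071]
contact_force: [-2.2, 1.7, 2.2]
grip_width: 15.4
finger_force: 30.0
time: 31.5
tool_pos: [614.5, -221.5, 7.8]
tcp_rot: [3.142, 0.0, 3.071]
contact_force: [-0.5, -0.2, -1.6]
grip_width: 24.7
finger_force: 0.0
time: 32.0
tool_pos: [617.4, -222.9, 117.6]
tcp_rot: [-3.137, 0.01, 3.071]
contact_force: [0.8, -0.1, 0.6]
grip_width: 24.6
finger_force: 0.0
time: 33.0
tool_pos: [614.3, -221.4, 110.7]
tcp_rot: [-3.141, -0.0, 1.825]
contact_force: [-0.4, -0.1, -0.7]
grip_width: 53.2
finger_force: 0.0
rz -0.001  dx 313.6 dy -73.3  z 110.7 yaw 1.825 J6 -0.72 w 53.2
```

```bash
python3 -m jog '[[39,-9,0,0,0,0],[39,-9,0,0,0,0],[39,-9,0,0,0,0],[39,-9,0,0,0,0],[39,-9,0,0,0,0],[39,-9,0,0,0,0],[39,-9,0,0,0,0],[39,-9,0,0,0,0],[0,0,25,0,0,0],[0,0,25,0,0,0],[0,0,15,0,0,0],[0,0,0,0,0,0]]' 58
python3 -m jog '[[0,0,0,0,0,0],[0,0,0,0,0,0]]' 58
python3 -c "
from h import *
go(464.2,63.6,1.826);im=bot.capture('wrist');cv2.imwrite('pics/w8.png',im[:,:,::-1])"
```

```text
time: 34.2
tool_pos: [464.6, 62.4, 44.3]
tcp_rot: [-3.138, -0.001, 1.83]
contact_force: [-0.4, 0.0, -0.0]
grip_width: 53.5
finger_force: 0.0
time: 34.4
tool_pos: [466.8, 62.2, 46.8]
tcp_rot: [3.14, 0.0, 1.827]
contact_force: [-0.2, -1.0, 0.2]
grip_width: 53.2
finger_force: 0.0
rz 0.001  dx 2.0 dy -2.1  z 46.8 yaw 1.827 J6 -0.29 w 53.2
```

View pics/w8.png

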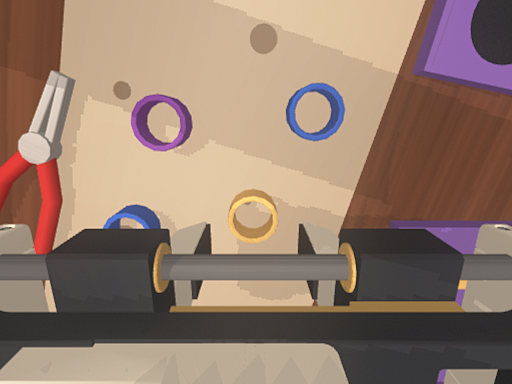

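The brass ring is at (252,216), centred between the fingers. The blue decoy at (132,220) is clear of the left finger, so I'm grasping.

```bash
python3 -m jog '[[2,-2,15,0,0,0],[0,0,15,0,0,0],[0,0,8,0,0,0],[0,0,4,0,0,0],[0,0,0,0,0,0],[0,0,0,0,0,0]]' 58
python3 -m jog '[[0,0,0,0,0,0],[0,0,0,0,0,0],[0,0,0,0,0,0],[0,0,0,0,0,0],[0,0,0,0,0,0]]' 0
python3 -m jog '[[0,0,-15,0,0,0],[0,0,-30,0,0,0],[0,0,-40,0,0,0],[0,0,0,0,0,0]]' 0
python3 -c "
from h import *
go(648.3,-19.5,1.826)"
```

```text
time: 35.05
tool_pos: [464.1, 63.7, 4.4]
tcp_rot: [3.141, 0.0, 1.826]
contact_force: [0.2, -0.5, 0.2]
grip_width: 53.1
finger_force: 0.0
time: 35.55
tool_pos: [463.9, 63.7, 4.2]
tcp_rot: [3.141, 0.0, 1.826]
contact_force: [0.3, 0.4, 4.7]
grip_width: 34.1
finger_force: 30.0
time: 35.95
tool_pos: [466.4, 63.7, 92.9]
tcp_rot: [3.134, 0.002, 1.826]
contact_force: [1.2, -0.3, -1.4]
grip_width: 34.3
finger_force: 30.0
rz -0.000  dx -126.4 dy 155.0  z 92.9 yaw 1.826 J6 -0.28 w 34.3
```

```bash
python3 -m jog '[[-25,31,0,0,0,0],[-25,31,0,0,0,0],[-25,31,0,0,0,0],[-25,31,0,0,0,0],[-25,31,0,0,0,0],[0,0,20,0,0,0],[0,0,15,0,0,0],[0,0,0,0,0,0],[0,0,0,0,0,0]]' 0
python3 -c "
from h import *
go(648.3,-19.5,1.826);im=bot.capture('wrist');cv2.imwrite('pics/w9.png',im[:,:,::-1])"
```

```text
time: 36.85
tool_pos: [644.1, -17.6, 53.2]
tcp_rot: [-3.14, -0.001, 1.826]
contact_force: [-0.5, -0.5, -1.2]
grip_width: 34.5
finger_force: 30.0
rz 0.000  dx -2.9 dy 3.6  z 53.2 yaw 1.826 J6 -0.40 w 34.5
```

View pics/w9.png

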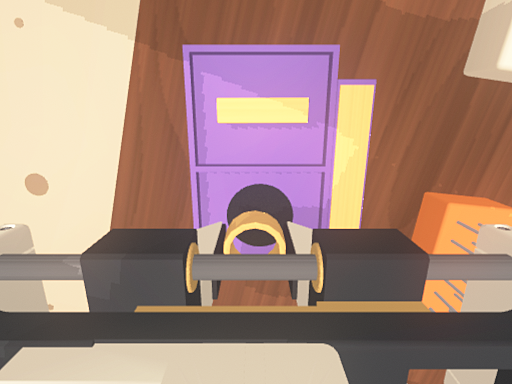

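The brass bar lies flat in its bay at (263,110). The held ring, at (255,235), is aligned over the ring bay. I'm lowering it to z of about 8.2.

```bash
python3 -m jog '[[-3,3,15,0,0,0],[0,0,15,0,0,0],[0,0,7,0,0,0],[0,0,3,0,0,0],[0,0,2,0,0,0],[0,0,0,0,0,0],[0,0,0,0,0,0]]' 0
python3 -m jog '[[0,0,1.2,0,0,0],[0,0,0.8,0,0,0],[0,0,0,0,0,0],[0,0,0,0,0,0]]' 0
```

```text
time: 37.6
tool_pos: [649.1, -20.3, 12.4]
tcp_rot: [3.141, 0.0, 1.826]
contact_force: [-0.3, -0.6, 0.3]
grip_width: 34.8
finger_force: 30.0
time: 38.0
tool_pos: [648.8, -20.3, 10.0]
tcp_rot: [3.141, -0.0, 1.826]
contact_force: [0.3, -0.3, -1.2]
grip_width: 34.6
finger_force: 30.0
```

```bash
python3 -m jog '[[0,0,0.8,0,0,0],[0,0,0.7,0,0,0],[0,0,0.4,0,0,0],[0,0,0,0,0,0],[0,0,0,0,0,0]]' 0
python3 -m jog '[[0,0,0,0,0,0],[0,0,0,0,0,0],[0,0,0,0,0,0],[0,0,0,0,0,0]]' 48
python3 -m jog '[[0,0,-8,0,0,0],[0,0,-20,0,0,0],[0,0,-40,0,0,0],[0,0,-40,0,0,0],[0,0,-20,0,0,0],[40,0,-10,0,0,0],[40,0,0,0,0,0],[40,0,0,0,0,0],[40,0,0,0,0,0],[40,0,0,0,0,0],[0,0,0,0,0,0],[0,0,0,0,0,0]]' 48
python3 -c "
from h import *
cv2.imwrite('pics/t9.png',cv2.resize(bot.capture('top')[60:290,60:460,::-1],(800,460),interpolation=cv2.INTER_CUBIC));cv2.imwrite('pics/s9.png',cv2.resize(bot.capture('side')[:,:,::-1],(800,600),interpolation=cv2.INTER_CUBIC))"
```

```text
time: 38.5
tool_pos: [648.8, -20.3, 8.3]
tcp_rot: [3.141, 0.0, 1.826]
contact_force: [-1.9, -0.9, 2.6]
grip_width: 34.7
finger_force: 30.0
time: 38.9
tool_pos: [648.8, -20.3, 7.8]
tcp_rot: [-3.141, -0.0, 1.826]
contact_force: [0.3, 0.2, -0.7]
grip_width: 44.3
finger_force: 0.0
time: 40.1
tool_pos: [598.2, 174.0, 146.6]
tcp_rot: [3.141, 0.0, 1.828]
contact_force: [0.2, -0.0, 0.4]
grip_width: 44.4
finger_force: 0.0
```

View pics/t9.png

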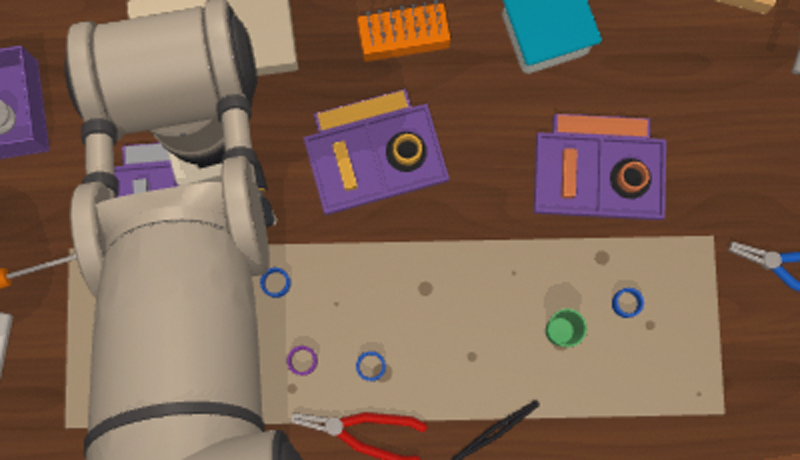

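View pics/s9.png

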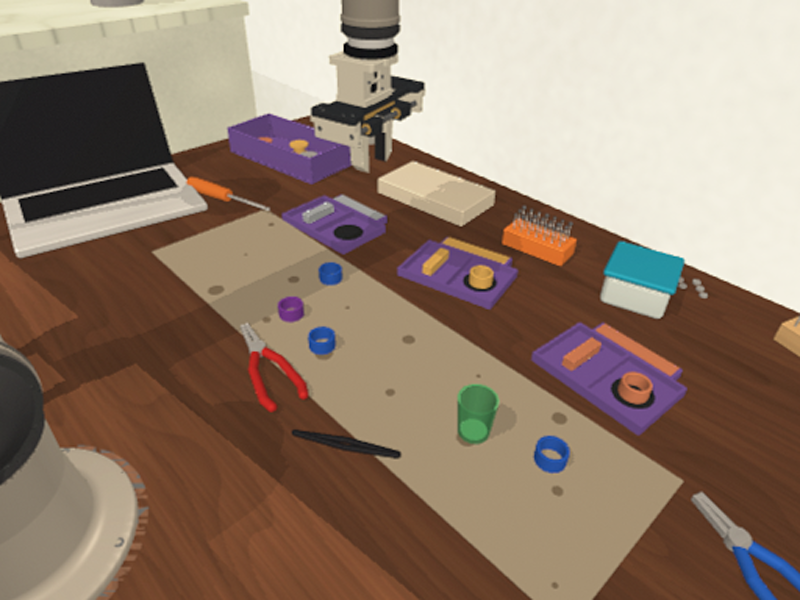

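Both views show all five offcuts flat in their correct bays. The beaker at side (477,413) and the decoy rings haven't moved, and the gripper is clear, so I'm handing in.

```bash
python3 -c "
from plant import bot
print(bot.close_job())"
```

```text
the job is handed in; nothing more can be done
None
```

All five offcuts are sorted flat into their matching trays and bays, the beaker and look-alike rings were left where they stood, and the job was handed in at about 40 s of the 112 s allowed.

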